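# Gauge a blind post socket and issue the matching post

## Robot

A 6-joint arm with a two-finger parallel gripper is mounted at the origin on the work surface. World frame = base frame: x ahead of the robot, y to its left, z up, the work surface at z = 0. Lengths are in m, angles in rad, forces in N, time in s.
With the tool pointing down it reaches from about 0.375 to 0.925 m from the base axis. Payload 5.7 kg.
Tool frame: the origin (TCP) lies between the finger pads; the fingertips stand ahead of it and the grasp point (between the pads) lies 6 mm ahead of it (arm.nose_length is the z of the fingertips in the tool frame, in m); z points along the fingers, y is the direction in which the jaws open and shut (so a half turn about z gives the same grasp; the last joint's range is limited). The gripper opens to 85 mm and grips with 20 to 120 N. Pads are 22 mm wide; open, the fingers measure 114 mm over their backs; the gripper's body (76 mm by 85 mm) begins 54 mm behind the grasp point. The pads swing forward as they close: fully open they stand 13 mm farther back than shut.
Start: joints at [1.025, 0.359, 1.51, -0, 1.272, -0.115], TCP at [0.251, 0.545, 0.256] pointing down, gripper open.
Joint ranges: [-2.97, 2.97], [-1.01, 2.36], [0.21, 2.38], [-0.96, 4.11], [0.2, 2.71], [-2.98, 2.98]. Speed limits (rad/s): [2.39, 2.39, 3.14, 3.14, 3.14, 3.14].

## Interface

Orientations are given as a unit quaternion [w, x, y, z].
In Python, from bench import arm gives the robot as it stands. The module is installed in compiled form; this text tells all that it offers.
- The arm moves only by the tool apply_moves, never from a script. Its arguments are lists of equal length, an entry for each row: "gripper": the closure, from -1 (fully open) to 1 (shut); "xyz": the shift along the tool's x, y, z in cm, a list of three; "delta_rot": the turn, a rotation vector about the tool's x, y, z in rad, a list of three. In form: {"gripper": [gripper, ...], "xyz": [[x, y, z], ...], "delta_rot": [[wx, wy, wz], ...]}. A call has 1 to 10 rows; each row is the pose to reach, as a shift and turn from the pose commanded when the call began, along the tool's axes at that moment; what a row does not reach only later rows make up. A row lasts 1/8 s, in which the tool goes at most 62.5 mm and 10.7 degrees, less where a joint would pass 70% of its speed; a pose out of reach is approached as far as the arm can. A call with a gripper value outside its range is refused whole. The fingers move at their own pace and stop on an object; the grip force is fixed at half the most. Time passes only in rows, so rows that repeat a pose let the fingers close. It gives the time, the measured TCP pose, the force and the opening at its end, in the units of the state.
- arm.sense(): the state, without advancing time (a new reading comes with each control period).
- arm.read_camera(name): name is "scene" or "side" or "wrist"; returns a dict with "pixels" (480x640x3 uint8, red, green, blue), "vertical_fov" (degrees; the focal length in pixels is half the picture's height over the tangent of half this angle, whatever the lens; pixels are square), "cx", "cy" (the principal point, pixels), "T" (4x4, takes a point from camera to world coordinates); the wrist camera has in their place "T_tool_cam" (4x4, takes a point from camera to tool coordinates, whose origin is the TCP and whose axes are the flange's). Camera axes: x right, y down, z forward; pixel columns grow to the right and rows downward; lengths in m; the calibration is good to about 2 mm. A picture is of the moment at which its call begins: read the wrist's pose just before it. There is no depth.
- arm.finish_job(): hands the job in, once; it reports no verdict.
Trained networks look in a picture, given as the dict that the camera call returned (one of the last four; its "shot" number tells which), for a name from the list of things; names that differ only in an ending like _2 or _b are one class to them, and where a whole thing is asked for, a point or a joint stands for the part that bears it (a point fixed in the world has none). Each returns a list of dicts, best first, with "p" (0 to 1); they miss things now and then, are a little off and sometimes report something else, mostly with a low value. They report only what shows in the picture. A call takes as long as a camera call.
- arm.look_for(picture, query): "centre" ([column, row] as shares, 0 to 1, of the picture: columns of its width, rows of its height, amid what is visible of it).
- arm.masks_of(picture, query): "region" (480x640 bool, what is visible of it) and "centre" ([column, row] as shares, 0 to 1, of the picture: columns of its width, rows of its height, amid what is visible of it).
- arm.tip_of(picture, query): "centre" ([column, row] as shares, 0 to 1, of the picture: columns of its width, rows of its height: a listed point, or the origin of a listed thing).
The state is a dict: "t": time; "joint_positions": joint angles; "joint_vel": joint speeds; "effort": joint torques, N m; "ee_pos": TCP position; "tcp_rot": TCP orientation; "wrist_force": force on the tool from outside, world axes, zero at the start; "ft_torque": the same for the moment, N m; "finger_gap": opening from 0.0 (shut) to 1.0 (fully open).
Only numpy, scipy, OpenCV 4.12 (cv2) and the standard library are available. Lean on these libraries where they do the work, as an engineer would, in place of code of your own. Each camera call takes 0.05 s, during which the arm holds its last target. There are 200 camera calls.

## Task

Take the depth rod from its stand, probe the square blind socket in the grey block right down to its bottom, and leave the rod standing there. Then, without shifting any post before the rod is in the socket, push the post whose bare steel shank is as long as the socket is deep (its head has the colour of the rod band level with the block's top) wholly into the green bay and leave it lying there. Leave the other two posts, the clear bottle, the screwdriver and the red machine where they are.

Things in the scene. Friction and masses are not known exactly. Their poses are not given: they have to be found in the camera images.
- rod: Depth rod, loose, upright in the blue stand at the start: round, 155 mm long, about 160 g. Origin at the centre of its flat lower tip, z up along the rod. Up to 110 mm above the tip it is 19 mm in diameter, with bands: bare metal 0-20, yellow 20-40, blue 40-60, red 60-80, bare metal 80-110. From 110 to 155 mm: black grip, 28 mm in diameter.
- stand: Blue stand of the rod, fixed: base plate 85 x 85 x 10 mm carrying an upright open tube, 34 mm outside, 24 mm inside, up to 70 mm above the bench. The rod's tip rests in it 10 mm above the bench, so the rod must be lifted 60 mm to be clear. Origin under its centre on the bench, z up.
- block: Grey steel base block, fixed, 150 x 90 x 85 mm high (own x, y, z). Origin under its centre on the bench. In the middle of its top is a square blind socket, 25 x 25 mm. The socket is 30, 50 or 70 mm deep; which one changes from one start to the next and is only found by probing. Its bottom is rigid and flat. Two thin yellow lines flank the mouth.
- socket_mouth (a point): Centre of the socket's mouth, level with the block's top face, 85 mm above the bench.
- bay: Green issue bay, fixed: flat mat flush with the bench (no step), 160 mm deep (own +x) by 250 wide (own y), black border 18 high, 8 thick at back and sides, front open. Origin mid open front edge, on the bench; own +x points into the bay, away from the robot. The posts lie before it side by side, about 75 mm apart, heads to the robot, rear faces 98 to 135 mm before the open edge.
- post_short: Mounting post, loose, lying flat, 70 mm long: yellow head 40 long x 30 wide x 26 high, bare steel shank 30 long, 22 x 22; about 150 g. Origin under the middle of its length, on the bench; head's rear face 35 mm to own -x, shank end the same to +x, z up. Own +x roughly along the bay's. Which of the three places it lies in varies.
- post_medium: Mounting post, loose, lying flat, 90 mm long: blue head 40 long x 30 wide x 26 high, bare steel shank 50 long, 22 x 22; about 170 g. Origin under the middle of its length, on the bench; head's rear face 45 mm to own -x, shank end the same to +x, z up. Own +x roughly along the bay's. Which of the three places it lies in varies.
- post_long: Mounting post, loose, lying flat, 110 mm long: red head 40 long x 30 wide x 26 high, bare steel shank 70 long, 22 x 22; about 190 g. Origin under the middle of its length, on the bench; head's rear face 55 mm to own -x, shank end the same to +x, z up. Own +x roughly along the bay's. Which of the three places it lies in varies.
- post_short_rear (a point): Centre of the rear face of the yellow head of that post, the end nearest the robot, about 13 mm above the bench.
- post_medium_rear (a point): Centre of the rear face of the blue head of that post, the end nearest the robot, about 13 mm above the bench.
- post_long_rear (a point): Centre of the rear face of the red head of that post, the end nearest the robot, about 13 mm above the bench.
- bottle: Clear bottle with a white cap, 48 mm in diameter, 130 mm high, standing loose; bystander. Origin under its centre.
- screwdriver: Screwdriver with a black handle, 190 mm long, lying loose on the bench; bystander. Own x runs along it.
- splicer: Red splicing machine, 110 x 130 x 110 mm high with carry handle, loose, 1.6 kg; bystander. Origin under its centre.

How it is judged:
By the outcome, as a careful person would: the job done as asked, in the order asked, and still so for the second after the job is handed in, with the robot touching nothing.
It also fails if it takes over 58 s, if anything falls off the work surface, if the arm or the gripper's body presses on something with over 40 N, if the wrist force passes 120 N, or if a joint passes its speed limit or range.

## Working session

There is one attempt and no reset: what is moved stays moved. The work goes in short steps, Python scripts to look and compute and a tool call to move; the robot and the scene stay as the last step left them, time stands still between calls to the robot, and variables do not carry over. Pictures are saved under pics/ and viewed, about 8 in all and at most 12, crops included, and the job is handed in when it is done.

Besides the shell and the picture viewer there is one more tool, called after "Request:" in YAML: its name, and indented under it one key for each argument. apply_moves: Moves the arm, as the interface text tells. Its arguments: {"type":"object","properties":{"gripper":{"type":"array","items":{"type":"number"}},"xyz":{"type":"array","items":{"type":"array","items":{"type":"number"}}},"delta_rot":{"type":"array","items":{"type":"array","items":{"type":"number"}}}},"required":["gripper","xyz","delta_rot"]}

```bash
mkdir -p pics; cat > h.py <<'E'
import numpy as np, cv2
from bench import arm
from scipy.spatial.transform import Rotation as R
def Rq(q): return R.from_quat([q[1],q[2],q[3],q[0]])
def cam(name):
    s=arm.sense(); p=arm.read_camera(name)
    if name=='wrist':
        T=np.eye(4);T[:3,:3]=Rq(s['tcp_rot']).as_matrix();T[:3,3]=s['ee_pos'];p['Tw']=T@p['T_tool_cam']
    else: p['Tw']=np.array(p['T'])
    return p
def ray(p,c):
    u,v=c[0]*640,c[1]*480
    f=240/np.tan(np.radians(p['vertical_fov']/2))
    d=p['Tw'][:3,:3]@np.array([(u-p['cx'])/f,(v-p['cy'])/f,1]); return p['Tw'][:3,3],d/np.linalg.norm(d)
def onz(p,c,z):
    o,d=ray(p,c); return o+d*(z-o[2])/d[2]
def proj(p,X):
    f=240/np.tan(np.radians(p['vertical_fov']/2)); T=np.linalg.inv(p['Tw']); c=T[:3,:3]@np.array(X)+T[:3,3]
    return np.array([p['cx']+f*c[0]/c[2],p['cy']+f*c[1]/c[2]])
def tri(rs):
    A=0;b=0
    for o,d in rs:
        P=np.eye(3)-np.outer(d,d);A=A+P;b=b+P@o
    return np.linalg.solve(A,b)
def save(p,n): cv2.imwrite('pics/'+n+'.png',p['pixels'][:,:,::-1])
E
python3 - <<'E'
from h import *
np.set_printoptions(precision=4,suppress=True)
s=arm.sense();print(s,arm.nose_length)
P=[cam('scene'),cam('side')]
for p,n in zip(P,['scene','side']):
    save(p,n+'0');print(n,p['vertical_fov'],p['Tw'][:3,3])
zs=dict(rod=.01,stand=0,block=0,socket_mouth=.085,bay=0,post_short=0,post_medium=0,post_long=0,post_short_rear=.013,post_medium_rear=.013,post_long_rear=.013,bottle=0,screwdriver=0.0,splicer=0)
for q,z in zs.items():
    for p,n in zip(P,['scene','side']):
        r=arm.tip_of(p,q)[:2]
        for a in r: print(q,n,round(a['p'],2),np.array(a['centre'])*[640,480],onz(p,a['centre'],z))
E
```

```text
{'t': 0.0, 'joint_positions': array([ 1.0249,  0.3595,  1.5115, -0.0001,  1.2725, -0.1151]), 'joint_vel': array([ 0.    , -0.0001, -0.0003,  0.0016,  0.0004, -0.0006]), 'effort': array([ -0.0005, -52.7627, -27.8615,  -0.0001,   0.0132,  -0.    ]), 'ee_pos': array([0.2502, 0.5446, 0.2554]), 'tcp_rot': array([-0.0003,  0.2137,  0.9769, -0.0009]), 'wrist_force': array([-0.4122, -0.0934,  0.7132]), 'ft_torque': array([-0.0093,  0.032 ,  0.0034]), 'finger_gap': 1.0013660000691473} 0.025
scene 47.88092734486657 [1.4076 0.6982 0.8912]
side 54.573706181812526 [ 0.1272 -0.5349  0.9264]
rod side 0.93 [408.704 366.48 ] [ 0.5541 -0.3012  0.01  ]
stand scene 0.56 [209.984 206.496] [ 0.5536 -0.3062  0.    ]
stand side 0.8 [405.312 368.208] [ 0.5501 -0.2972  0.    ]
block scene 0.94 [263.296 219.6  ] [ 0.5088 -0.1416 -0.    ]
block side 0.58 [346.176 327.696] [ 0.5104 -0.1455 -0.    ]
block side 0.39 [239.168 226.704] [0.4732 0.2666 0.    ]
socket_mouth scene 0.64 [259.392 193.92 ] [ 0.5118 -0.1474  0.085 ]
socket_mouth side 0.82 [347.008 307.92 ] [ 0.5068 -0.1451  0.085 ]
bay scene 0.73 [356.416 2
[... 1126 characters left out ...]
st_long_rear scene 0.66 [408.576 255.984] [0.4168 0.2658 0.013 ]
post_long_rear side 0.6 [218.176 229.92 ] [0.4179 0.2779 0.013 ]
post_long_rear side 0.36 [243.584 242.976] [0.4485 0.1993 0.013 ]
bottle scene 0.86 [225.408 255.888] [ 0.6873 -0.1148 -0.    ]
bottle side 0.84 [396.992 277.008] [ 0.7017 -0.1092  0.    ]
screwdriver scene 0.69 [159.296 232.608] [ 0.7248 -0.3257  0.    ]
screwdriver scene 0.39 [397.504 275.28 ] [0.4842 0.2739 0.    ]
screwdriver side 0.83 [467.584 339.12 ] [ 0.7111 -0.3298  0.    ]
screwdriver side 0.58 [254.72  262.512] [0.4424 0.1372 0.    ]
splicer scene 0.57 [460.608 309.6  ] [0.4991 0.4479 0.    ]
splicer side 0.72 [212.224 183.504] [ 0.497   0.4619 -0.    ]
```

View pics/scene0.png

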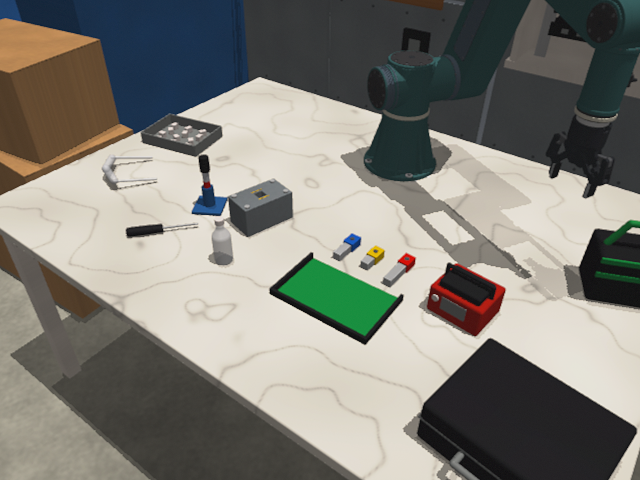

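View pics/side0.png

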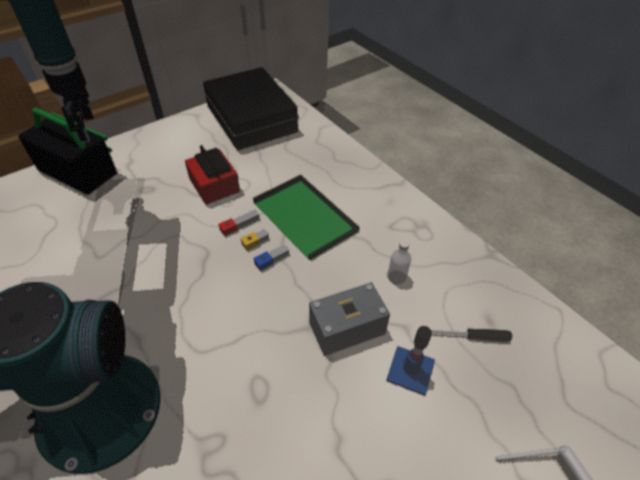

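Request:
apply_moves:
  gripper: [-1,-1,-1,-1,-1,-1,-1,-1,-1,-1]
  xyz:
    - [-4,-4,-2]
    - [-8,-8,-4.5]
    - [-12.2,-12.2,-4.5]
    - [-16.4,-16.4,-4.5]
    - [-20.6,-20.6,-4.5]
    - [-24.8,-24.8,-4.5]
    - [-29,-29,-4.5]
    - [-33.2,-33.2,-4.5]
    - [-37.4,-37.4,-4.5]
    - [-41.6,-41.6,-4.5]
  delta_rot:
    - [0,0,-0.04]
    - [0,0,-0.08]
    - [0,0,-0.13]
    - [0,0,-0.17]
    - [0,0,-0.22]
    - [0,0,-0.26]
    - [0,0,-0.3]
    - [0,0,-0.35]
    - [0,0,-0.39]
    - [0,0,-0.43]

```text
t: 2.75
ee_pos: [0.4553, -0.0085, 0.3017]
tcp_rot: [0.001, -0.0, 1.0, -0.0]
wrist_force: [0.7, 0.4, 0.3]
finger_gap: 0.998
```

Request:
apply_moves:
  gripper: [-1,-1,-1,-1,-1]
  xyz:
    - [-1.8,-4.6,0]
    - [-3.6,-9.2,0]
    - [-5.5,-13.5,0]
    - [-5.5,-13.5,0]
    - [-5.5,-13.5,0]
  delta_rot:
    - [0,0,0]
    - [0,0,0]
    - [0,0,0]
    - [0,0,0]
    - [0,0,0]

```text
t: 3.38
ee_pos: [0.5093, -0.1413, 0.301]
tcp_rot: [-0.0, 0.001, 1.0, 0.0]
wrist_force: [0.5, 0.7, 0.2]
finger_gap: 1.001
```

```bash
python3 - <<'E'
from h import *
np.set_printoptions(precision=4,suppress=True)
p=cam('wrist');s=arm.sense();print(s['t'],s['ee_pos']);print(p['T_tool_cam'],p['vertical_fov'])
save(p,'w1')
for q,z in dict(socket_mouth=.085,rod=.01,stand=0,bottle=0).items():
    for a in arm.tip_of(p,q)[:2]: print(q,round(a['p'],2),np.array(a['centre'])*[640,480],onz(p,a['centre'],z))
E
```

```text
3.425 [ 0.5091 -0.1407  0.3011]
[[ 0.0006 -0.9662 -0.2579  0.0646]
 [ 1.      0.0005  0.0007 -0.0003]
 [-0.0005 -0.2579  0.9662 -0.1178]
 [ 0.      0.      0.      1.    ]] 65.3855609288574
socket_mouth 0.88 [311.104 216.72 ] [ 0.5087 -0.1503  0.085 ]
stand 0.57 [174.528 244.608] [ 0.5577 -0.3111  0.    ]
bottle 0.78 [346.304 357.12 ] [ 0.705  -0.1094  0.    ]
```

View pics/w1.png

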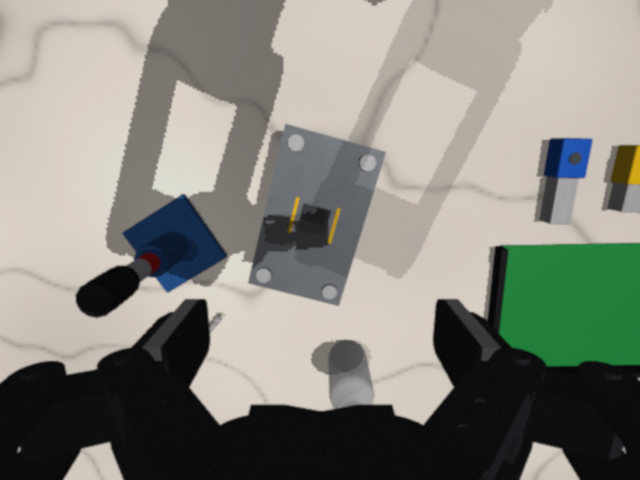

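Request:
apply_moves:
  gripper: [-1,-1,-1,-1,-1]
  xyz:
    - [-1.5,-5.5,0]
    - [-3,-11,0]
    - [-4.5,-16.3,0]
    - [-4.5,-16.3,0]
    - [-4.5,-16.3,0]
  delta_rot:
    - [0,0,0]
    - [0,0,0]
    - [0,0,0]
    - [0,0,0]
    - [0,0,0]

```text
t: 4.25
ee_pos: [0.5543, -0.3038, 0.301]
tcp_rot: [-0.0, 0.0, 1.0, 0.0]
wrist_force: [0.1, 0.3, 0.5]
finger_gap: 1.001
```

```bash
python3 - <<'E'
from h import *
np.set_printoptions(precision=4,suppress=True)
p=cam('wrist');s=arm.sense();print(s['t'],s['ee_pos'],s['tcp_rot'])
save(p,'w2')
for q,z in dict(rod=.01,stand=0,socket_mouth=.085).items():
    for a in arm.tip_of(p,q)[:2]: print(q,round(a['p'],2),np.array(a['centre'])*[640,480],onz(p,a['centre'],z))
# socket from w1 (pose of w1)
T=np.eye(4);T[:3,:3]=Rq([0,.001,1,0]).as_matrix();T[:3,3]=[.5091,-.1407,.3011];p1=dict(p);p1['Tw']=T@p['T_tool_cam']
print(onz(p1,[314.6/640,220/480],.085))
E
```

```text
4.3 [ 0.5542 -0.3032  0.3012] [-0.0004 -0.      1.      0.0005]
rod 0.73 [317.504 205.296] [ 0.5554 -0.3075  0.01  ]
rod 0.66 [462.784 163.776] [ 0.5106 -0.1517  0.01  ]
stand 0.58 [317.696 205.488] [ 0.5572 -0.3073  0.    ]
socket_mouth 0.7 [497.088 168.096] [ 0.5105 -0.1492  0.085 ]
socket_mouth 0.54 [317.184 204.096] [ 0.5423 -0.3072  0.085 ]
[ 0.5118 -0.1467  0.085 ]
```

View pics/w2.png

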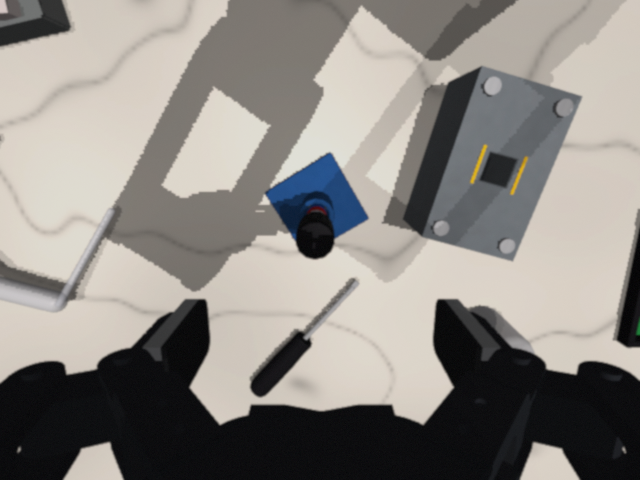

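```bash
python3 - <<'E'
from h import *
np.set_printoptions(precision=4,suppress=True)
p=cam('wrist')
for n,c,z in [('top',(315,239.5),.165),('plate',(317,204.5),.01),('sock',(499,169.5),.085)]: print(n,onz(p,[c[0]/640,c[1]/480],z))
g=p['pixels'][220:265,290:342].astype(int).sum(2)
m=(p['pixels'].max(2)<60);m[:,:270]=0;m[:,360:]=0;m[:220]=0;m[265:]=0
v,u=np.nonzero(m);print(u.min(),u.max(),v.max(),u.mean(),v.mean())
E
```

```text
top [ 0.5551 -0.3076  0.165 ]
plate [ 0.5549 -0.3077  0.01  ]
sock [ 0.5118 -0.1468  0.085 ]
283 333 257 312.4433460076046 235.8448669201521
```

Request:
apply_moves:
  gripper: [-1,-1,-1,-1,-1,-1,1,1,1,1]
  xyz:
    - [-0.1,-0.4,5]
    - [-0.1,-0.4,10]
    - [-0.1,-0.4,13]
    - [-0.1,-0.4,15.4]
    - [-0.1,-0.4,15.4]
    - [-0.1,-0.4,15.4]
    - [-0.1,-0.4,15.4]
    - [-0.1,-0.4,15.4]
    - [-0.1,-0.4,15.4]
    - [-0.1,-0.4,15.4]
  delta_rot:
    - [0,0,0]
    - [0,0,0]
    - [0,0,0]
    - [0,0,0]
    - [0,0,0]
    - [0,0,0]
    - [0,0,0]
    - [0,0,0]
    - [0,0,0]
    - [0,0,0]

```text
t: 5.75
ee_pos: [0.5558, -0.3087, 0.148]
tcp_rot: [0.0, 0.0, 1.0, -0.0]
wrist_force: [-0.6, 0.7, 4.2]
finger_gap: 0.315
```

Request:
apply_moves:
  gripper: [1,1,1]
  xyz:
    - [0,0,0]
    - [0,0,0]
    - [0,0,0]
  delta_rot:
    - [0,0,0]
    - [0,0,0]
    - [0,0,0]

```text
t: 6.12
ee_pos: [0.5559, -0.3088, 0.148]
tcp_rot: [0.0, 0.0, 1.0, -0.0]
wrist_force: [-0.5, 0.4, 5.6]
finger_gap: 0.313
```

Request:
apply_moves:
  gripper: [1,1,1,1,1]
  xyz:
    - [0,0,-1]
    - [0,0,-4]
    - [0,0,-7.5]
    - [0,0,-10]
    - [0,0,-10]
  delta_rot:
    - [0,0,0]
    - [0,0,0]
    - [0,0,0]
    - [0,0,0]
    - [0,0,0]

```text
t: 6.75
ee_pos: [0.5567, -0.3095, 0.2496]
tcp_rot: [0.002, 0.0, 1.0, -0.001]
wrist_force: [0.4, 0.4, -1.7]
finger_gap: 0.314
```

```bash
python3 - <<'E'
from h import *
np.set_printoptions(precision=4,suppress=True)
p=cam('wrist');s=arm.sense();print(s['t'],s['ee_pos'],s['tcp_rot'],s['wrist_force'],s['finger_gap'])
save(p,'w3')
X=s['ee_pos']
for dz in (-.138,-.10,-.03): print(proj(p,X+[0,0,dz]))
E
```

```text
6.8 [ 0.5558 -0.3088  0.2478] [ 0.0005  0.0004  1.     -0.0005] [-0.7116  0.5591 -1.4998] 0.3132153194747334
[322.7754 235.5437]
[322.9056 250.5738]
[323.3005 296.1942]
```

View pics/w3.png

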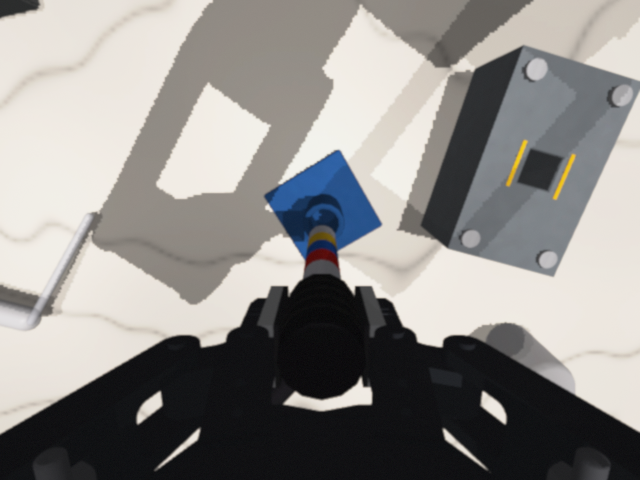

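Request:
apply_moves:
  gripper: [1,1,1,1,1,1,1]
  xyz:
    - [0.8,3,0]
    - [2,7,0]
    - [3.1,11.5,0]
    - [4,14.8,0]
    - [4.4,16.1,0]
    - [4.4,16.1,0]
    - [4.4,16.1,0]
  delta_rot:
    - [0,0,0]
    - [0,0,0]
    - [0,0,0]
    - [0,0,0]
    - [0,0,0]
    - [0,0,0]
    - [0,0,0]

```text
t: 7.68
ee_pos: [0.5122, -0.1487, 0.247]
tcp_rot: [0.0, 0.001, 1.0, -0.0]
wrist_force: [-0.4, 0.3, -0.8]
finger_gap: 0.311
```

```bash
python3 - <<'E'
from h import *
np.set_printoptions(precision=4,suppress=True)
p=cam('wrist');q=cam('side');sc=cam('scene');s=arm.sense();print(s['t'],s['ee_pos'],s['wrist_force'])
X=s['ee_pos']
z=lambda p,c:cv2.resize(p['pixels'][c[1]:c[1]+120,c[0]:c[0]+130],None,fx=4,fy=4)
a=cv2.resize(p['pixels'][150:300,240:400],None,fx=3,fy=3,interpolation=2)
b=cv2.resize(q['pixels'][250:350,300:400],(450,450),interpolation=2)
b=b[:,:320]
out=np.hstack([a,cv2.resize(q['pixels'][250:350,310:380],(315,450),interpolation=2)])
cv2.imwrite('pics/c4.png',out[:,:,::-1])
print(proj(p,[.5118,-.1468,.085]),proj(p,X+[0,0,-.138]),proj(q,[.5118,-.1468,.085]),proj(q,X+[0,0,-.138]))
E
```

```text
7.825 [ 0.5121 -0.1487  0.2472] [ 0.2338 -0.4157 -1.8034]
[323.855 229.897] [321.4546 237.9703] [349.3303 307.3028] [350.7215 301.5256]
```

View pics/c4.png

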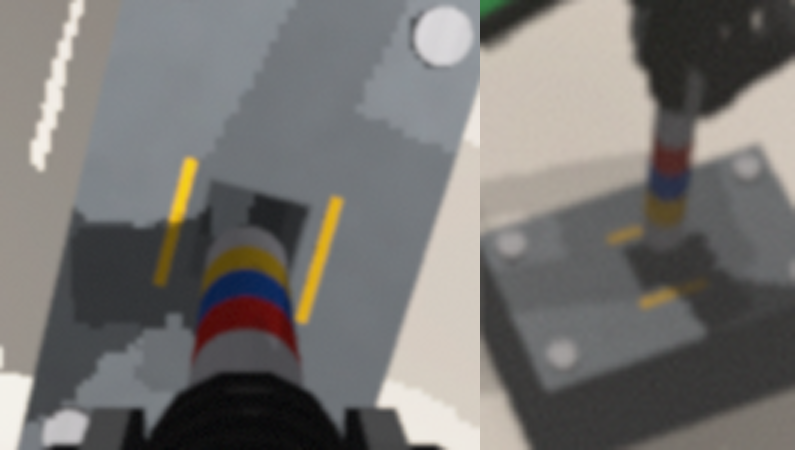

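Request:
apply_moves:
  gripper: [1,1,1,1,1,1,1]
  xyz:
    - [0.1,0,1.5]
    - [0.1,0,2.2]
    - [0.1,0,2.8]
    - [0.1,0,3.4]
    - [0.1,0,4.2]
    - [0.1,0,4.9]
    - [0.1,0,4.9]
  delta_rot:
    - [0,0,0]
    - [0,0,0]
    - [0,0,0]
    - [0,0,0]
    - [0,0,0]
    - [0,0,0]
    - [0,0,0]

```text
t: 8.7
ee_pos: [0.5103, -0.1474, 0.1977]
tcp_rot: [-0.001, 0.0, 1.0, 0.0]
wrist_force: [-0.0, -0.1, -2.0]
finger_gap: 0.313
```

Request:
apply_moves:
  gripper: [1,1,1,1,1,1]
  xyz:
    - [0,0,0.2]
    - [0,0,0.4]
    - [0,0,0.6]
    - [0,0,0.8]
    - [0,0,0.9]
    - [0,0,0.9]
  delta_rot:
    - [0,0,0]
    - [0,0,0]
    - [0,0,0]
    - [0,0,0]
    - [0,0,0]
    - [0,0,0]

```text
t: 9.45
ee_pos: [0.5106, -0.1476, 0.1892]
tcp_rot: [-0.0, 0.0, 1.0, -0.0]
wrist_force: [-0.1, 0.0, -1.5]
finger_gap: 0.312
```

Request:
apply_moves:
  gripper: [1,1,1,1,1,1,1,1,1]
  xyz:
    - [0,0,0.4]
    - [0,0,0.8]
    - [0,0,1.2]
    - [0,0,1.4]
    - [0,0,1.6]
    - [0,0,1.8]
    - [0,0,2.0]
    - [0,0,2.2]
    - [0,0,2.2]
  delta_rot:
    - [0,0,0]
    - [0,0,0]
    - [0,0,0]
    - [0,0,0]
    - [0,0,0]
    - [0,0,0]
    - [0,0,0]
    - [0,0,0]
    - [0,0,0]

```text
t: 10.58
ee_pos: [0.5142, -0.1484, 0.1725]
tcp_rot: [0.004, 0.001, 1.0, -0.001]
wrist_force: [-2.8, 3.8, 35.0]
finger_gap: 0.31
```

Request:
apply_moves:
  gripper: [1,1,-1,-1,-1,-1,-1,-1,-1,-1]
  xyz:
    - [0,0,-0.4]
    - [0,0,-0.4]
    - [0,0,-0.4]
    - [0,0,-0.4]
    - [0,0,-0.4]
    - [0,0,-0.4]
    - [0,0,-0.4]
    - [0,0,-4]
    - [0,0,-9]
    - [0,0,-14]
  delta_rot:
    - [0,0,0]
    - [0,0,0]
    - [0,0,0]
    - [0,0,0]
    - [0,0,0]
    - [0,0,0]
    - [0,0,0]
    - [0,0,0]
    - [0,0,0]
    - [0,0,0]

```text
t: 11.82
ee_pos: [0.5104, -0.1475, 0.3085]
tcp_rot: [-0.0, 0.0, 1.0, 0.0]
wrist_force: [0.3, -1.0, 0.4]
finger_gap: 1.005
```

```bash
python3 - <<'E'
from h import *
np.set_printoptions(precision=4,suppress=True)
p=cam('side');w=cam('wrist');s=arm.sense();print(s['t'],s['ee_pos'],s['wrist_force'])
cv2.imwrite('pics/c5.png',np.hstack([cv2.resize(p['pixels'][230:350,230:390],(560,420),interpolation=2),cv2.resize(w['pixels'][:,120:400],(245,420))])[:,:,::-1])
for pp,n in((p,'side'),(w,'wrist')):
  for q,z in dict(post_medium=0,post_medium_rear=.013,post_short_rear=.013,bay=0).items():
    for a in arm.tip_of(pp,q)[:1]: print(n,q,round(a['p'],2),np.array(a['centre'])*[640,480],onz(pp,a['centre'],z))
E
```

```text
11.925 [ 0.5138 -0.1489  0.3132] [ 2.1635 -0.9831 -0.8729]
side post_medium 0.86 [273.088 259.488] [0.485  0.1181 0.    ]
side post_medium_rear 0.61 [253.504 266.016] [0.4298 0.1202 0.013 ]
side post_short_rear 0.77 [242.496 245.088] [0.4426 0.1948 0.013 ]
side bay 0.95 [278.912 227.904] [0.5571 0.2    0.    ]
wrist post_medium 0.84 [554.88 173.28] [0.485  0.1162 0.    ]
wrist post_medium_rear 0.97 [571.584 131.28 ] [0.4394 0.1187 0.013 ]
wrist bay 0.6 [612.288 234.384] [0.5567 0.1963 0.    ]
```

View pics/c5.png

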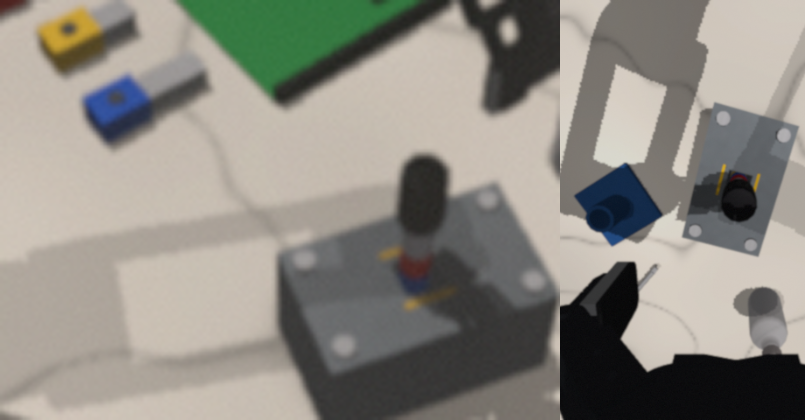

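Request:
apply_moves:
  gripper: [-1,-1,-1,-1,0.5,0.5,0.5,0.5,0.5]
  xyz:
    - [1,4,0]
    - [2.7,9,0]
    - [4.3,14,0]
    - [6,19,0]
    - [7.5,23,0]
    - [9,27,0]
    - [9,27,0]
    - [9,27,0]
    - [9,27,0]
  delta_rot:
    - [0,0,0]
    - [0,0,0]
    - [0,0,0]
    - [0,0,0]
    - [0,0,0]
    - [0,0,0]
    - [0,0,0]
    - [0,0,0]
    - [0,0,0]

```text
t: 13.45
ee_pos: [0.4214, 0.1216, 0.3071]
tcp_rot: [-0.0, 0.001, 1.0, -0.0]
wrist_force: [0.3, 0.3, 0.4]
finger_gap: 0.251
```

```bash
python3 - <<'E'
from h import *
np.set_printoptions(precision=4,suppress=True)
p=cam('wrist');s=arm.sense();print(s['t'],s['ee_pos'],s['tcp_rot'],s['finger_gap'])
save(p,'w6')
for q,z in dict(post_medium=0,post_medium_rear=.013,post_short=0,post_short_rear=.013,bay=0).items():
    for a in arm.tip_of(p,q)[:1]: print(q,round(a['p'],2),np.array(a['centre'])*[640,480],onz(p,a['centre'],z))
h=cv2.cvtColor(p['pixels'],cv2.COLOR_RGB2HSV)
for n,lo,hi,zz in(('blue',(105,120,80),(125,255,255),.026),('yel',(20,120,80),(32,255,255),.026),('green',(55,120,50),(80,255,255),0)):
    m=cv2.inRange(h,lo,hi);c=max(cv2.findContours(m,0,2)[0],key=cv2.contourArea)
    b=cv2.boxPoints(cv2.minAreaRect(c));print(n,[(np.round(x),onz(p,x/[640,480],zz)[:2]) for x in b])
E
```

```text
13.5 [0.4214 0.1216 0.3071] [-0.0002  0.0012  1.     -0.0002] 0.2490277169141947
post_medium 0.7 [316.096 255.696] [0.4855 0.1154 0.    ]
post_medium_rear 0.93 [317.312 223.104] [0.4433 0.1171 0.013 ]
post_short 0.91 [387.712 252.096] [0.4812 0.2002 0.    ]
post_short_rear 0.89 [383.872 226.704] [0.4476 0.1921 0.013 ]
bay 0.84 [376.768 308.304] [0.5534 0.1899 0.    ]
blue [(array([306., 221.], dtype=float32), array([0.4382, 0.105 ])), (array([332., 221.], dtype=float32), array([0.4383, 0.1332])), (array([332., 256.], dtype=float32), array([0.478 , 0.1335])), (array([306., 256.], dtype=float32), array([0.478 , 0.1045]))]
yel [(array([371., 262.], dtype=float32), array([0.4849, 0.1768])), (array([373., 224.], dtype=float32), array([0.4414, 0.178 ])), (array([402., 226.], dtype=float32), array([0.4434, 0.2091])), (array([399., 264.], dtype=float32), array([0.4871, 0.2088]))]
green [(array([282., 313.], dtype=float32), array([0.5595, 0.0728])), (array([363., 313.], dtype=float32), array([0.5597, 0.1731])), (array([363., 411.], dtype=float32), array([0.7023, 0.177 ])), (array([282., 411.], dtype=float32), array([0.7021, 0.0688]))]
```

View pics/w6.png

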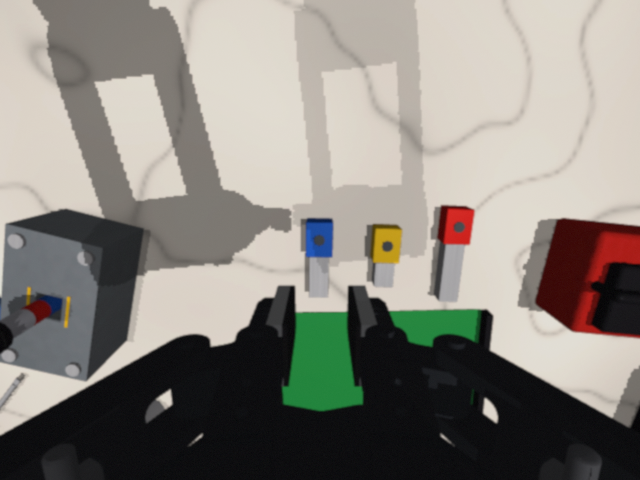

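Request:
apply_moves:
  gripper: [1,1,1,1,1,1,1,1]
  xyz:
    - [1.7,-0.25,4]
    - [1.7,-0.25,9]
    - [1.7,-0.25,14]
    - [1.7,-0.25,19]
    - [1.7,-0.25,23]
    - [1.7,-0.25,26]
    - [1.7,-0.25,27.3]
    - [1.7,-0.25,27.3]
  delta_rot:
    - [0,0,0]
    - [0,0,0]
    - [0,0,0]
    - [0,0,0]
    - [0,0,0]
    - [0,0,0]
    - [0,0,0]
    - [0,0,0]

```text
t: 14.75
ee_pos: [0.4038, 0.1198, 0.034]
tcp_rot: [-0.001, 0.0, 1.0, -0.0]
wrist_force: [0.6, -0.6, 0.6]
finger_gap: 0.001
```

Request:
apply_moves:
  gripper: [1,1,1,1,1,1,1,1,1,1]
  xyz:
    - [-0.5,0,0]
    - [-1,0,0]
    - [-1.5,0,0]
    - [-2,0,0]
    - [-2.5,0,0]
    - [-3,0,0]
    - [-4,0,0]
    - [-5,0,0]
    - [-6,0,0]
    - [-6,0,0]
  delta_rot:
    - [0,0,0]
    - [0,0,0]
    - [0,0,0]
    - [0,0,0]
    - [0,0,0]
    - [0,0,0]
    - [0,0,0]
    - [0,0,0]
    - [0,0,0]
    - [0,0,0]

```text
t: 16.0
ee_pos: [0.466, 0.12, 0.0344]
tcp_rot: [0.001, 0.001, 1.0, 0.0]
wrist_force: [-0.2, -0.3, -0.5]
finger_gap: 0.0
```

```bash
python3 - <<'E'
from h import *
np.set_printoptions(precision=4,suppress=True)
w=cam('wrist');p=cam('side');s=arm.sense();print(s['t'],s['ee_pos'],s['wrist_force'],s['finger_gap'])
cv2.imwrite('pics/c7.png',np.hstack([cv2.resize(p['pixels'][180:300,200:360],(400,300),interpolation=2),cv2.resize(w['pixels'],(400,300))])[:,:,::-1])
E
```

```text
16.1 [0.4642 0.1199 0.0343] [-0.1497  1.1989 -0.6647] 0.004294469871347681
```

View pics/c7.png

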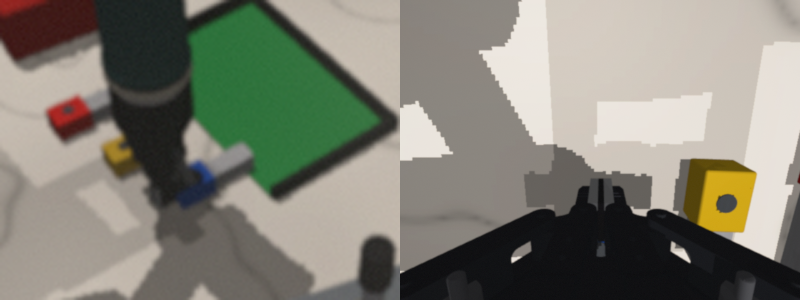

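Request:
apply_moves:
  gripper: [1,1,1,1,1,1,1,1,1,1]
  xyz:
    - [-1,0,0]
    - [-2.2,0,0]
    - [-3.4,0,0]
    - [-4.6,0,0]
    - [-5.8,0,0]
    - [-7,0,0]
    - [-8.2,0,0]
    - [-9.2,0,0]
    - [-9.8,0,0]
    - [-10.2,0,0]
  delta_rot:
    - [0,0,0]
    - [0,0,0]
    - [0,0,0]
    - [0,0,0]
    - [0,0,0]
    - [0,0,0]
    - [0,0,0]
    - [0,0,0]
    - [0,0,0]
    - [0,0,0]

```text
t: 17.35
ee_pos: [0.5657, 0.1198, 0.0342]
tcp_rot: [-0.001, 0.0, 1.0, -0.0]
wrist_force: [-2.4, -0.3, 2.8]
finger_gap: -0.0
```

Request:
apply_moves:
  gripper: [1,1,1,1,1,1,1,1,1]
  xyz:
    - [-0.4,0,0]
    - [-0.7,0,0]
    - [-0.7,0,0]
    - [1,0,0]
    - [2,0,-3]
    - [2,0,-8]
    - [6,0,-14]
    - [10,0,-20]
    - [14,0,-25]
  delta_rot:
    - [0,0,0]
    - [0,0,0]
    - [0,0,0]
    - [0,0,0]
    - [0,0,0]
    - [0,0,0]
    - [0,0,0]
    - [0,0,0]
    - [0,0,0]

```text
t: 18.48
ee_pos: [0.438, 0.1199, 0.2698]
tcp_rot: [0.001, 0.0, 1.0, 0.0]
wrist_force: [0.5, -0.7, 0.4]
finger_gap: 0.001
```

```bash
python3 - <<'E'
from h import *
np.set_printoptions(precision=4,suppress=True)
w=cam('wrist');p=cam('side');sc=cam('scene');s=arm.sense();print(s['t'],s['ee_pos'],s['wrist_force'])
cv2.imwrite('pics/c8.png',np.hstack([cv2.resize(p['pixels'][160:360,200:440],(432,360),interpolation=2),cv2.resize(sc['pixels'][170:350,180:360],(360,360),interpolation=2)])[:,:,::-1])
for pp in (w,p,sc):
  for q,z in dict(post_medium=0,post_medium_rear=.013,bay=0,post_short=0,post_long=0).items():
    for a in arm.tip_of(pp,q)[:1]: print(q,round(a['p'],2),onz(pp,a['centre'],z))
E
```

```text
18.625 [0.4389 0.1202 0.2708] [ 0.0459  0.1479 -0.9467]
post_medium 0.7 [0.4521 0.1952 0.    ]
bay 0.84 [0.5556 0.1934 0.    ]
post_short 0.67 [0.4803 0.1961 0.    ]
post_long 0.9 [0.4833 0.2696 0.    ]
post_medium 0.84 [0.6333 0.1212 0.    ]
post_medium_rear 0.55 [0.5837 0.1178 0.013 ]
bay 0.89 [0.5528 0.196  0.    ]
post_short 0.69 [0.4754 0.1807 0.    ]
post_long 0.67 [ 0.4765  0.2709 -0.    ]
post_medium_rear 0.65 [0.5912 0.1193 0.013 ]
bay 0.92 [0.5475 0.1886 0.    ]
post_short 0.9 [0.4808 0.1994 0.    ]
post_long 0.87 [0.476  0.2779 0.    ]
```

View pics/c8.png

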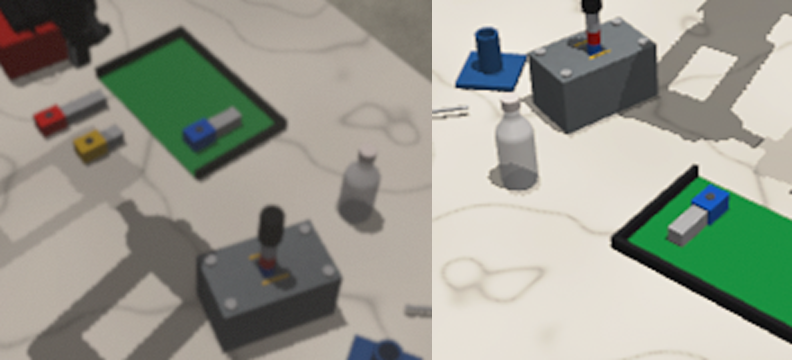

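```bash
python3 -c "
from bench import arm
print(arm.finish_job())"
```

```text
the job is handed in; nothing more can be done
None
```

I took the rod from its stand, probed the socket and left the rod standing in it. I then pushed the blue-headed post fully into the green bay, and handed the job in at about 18.6 s.

- **Socket depth:** the tip met the bottom at about 34.5 mm above the bench with 35 N on the wrist. That makes the socket 50 mm deep. The blue band was level with the block's top in the side picture, so the medium post was the one to move.
- **Post:** I pushed it straight in with shut fingers. Its rear face ended at x ≈ 0.585, and the bay's open edge is at about 0.556, so it lies wholly inside by roughly 25–30 mm. Its front end and sides are clear of the borders.
- **Last pictures:** the side and scene views show the rod upright in the socket and the blue post in the bay. The yellow and red posts and the bottle look undisturbed. I had no need to go near the screwdriver or the red machine. I did not measure either again at the end. The arm was clear of everything.
- **Disagreements:** the networks' position estimates differed by up to about 8 mm between cameras. In the last wrist view one estimate put the medium post where the yellow one lies, which the pictures show to be wrong.

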